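Set up the bench spindle and load the feed lane

ROBOT

A 7-joint arm with a two-finger parallel gripper is mounted at the origin on a cart in front of the work surface, level with it; the furniture and walls round the work are solid. World frame = base frame: x ahead of the robot, y to its left, z up, the work surface at z = 0. Lengths are in m, angles in degrees, forces in N, time in s.
With the tool pointing down it reaches from about 0.35 to 0.775 m from the base axis. Payload 3.1 kg.
Tool frame: the origin (TCP) lies on the centre line of the jaws, within the pads' length; the fingertips stand 17 mm ahead of it and the grasp point (between the pads) lies 2 mm behind it (robot.tip_reach is the distance from the TCP to the fingertips, in m); z points along the fingers, y is the direction in which the jaws open and shut (so a half turn about z gives the same grasp; the last joint's range is limited). The gripper opens to 85 mm and grips with 20 to 120 N. Pads are 22 mm wide; open, the fingers measure 114 mm over their backs; the gripper's body (76 mm by 85 mm) begins 54 mm behind the grasp point. The pads swing forward as they close: fully open they stand 13 mm farther back than shut.
Start: joints at [-77.332, 17.813, 0.802, 86.603, -0.252, 75.585, -1.558], TCP at [0.143, 0.531, 0.248] pointing down, gripper open.
Joint ranges: [-154.91, 154.91], [-16.99, 109.72], [-72.82, 74.43], [7.12, 147.25], [-82.49, 262.49], [11.32, 116.49], [-174.64, 174.64]. Speed limits (degrees/s): [159.86, 159.86, 180, 180, 180, 180, 180].

INTERFACE

Orientations are given as [roll, pitch, yaw] about the fixed x, y, z axes, in that order (R = Rz(yaw) Ry(pitch) Rx(roll)).
In Python, from station import robot, fingers, vision, workorder, recognise gives the robot as it stands. Calls block until the motion is done:
- robot.move_to(position, orientation): joint-space move of the TCP to a pose.
- robot.line_to(position, orientation=None, velocity=0.15, f_stop=None): straight line of the TCP; orientation=None keeps the orientation; velocity is the mean speed in m/s. With f_stop (N) it stops when the force on the tool has changed by that much, and returns True; else False.
- robot.move_j(angles): joint-space move.
- fingers.gripper_to(opening, force=None): opening from 0.0 (shut) to 1.0 (fully open); force is the grip in N (None keeps the last); returns when the fingers have stopped.
- robot.pause(seconds).
- robot.inverse_kinematics(position, orientation): joint angles nearest the present ones, or None.
- vision.grab_frame(name): name is "side" or "top"; returns the picture (384x512x3 uint8, red, green, blue); there is no depth.
- vision.calibration(name): a dict with "mtx" (3x3 intrinsics, pixels), "extrinsics" (4x4, takes a point from world to camera coordinates). Camera axes: x right, y up, looking along -z (the intrinsics and any distortion apply to the point x, -y, -z); pixel columns grow to the right and rows downward; lengths in m; the calibration is good to about 2 mm. A picture is of the moment at which its call begins. calibration takes no time and is no camera call.
A pose or a line that the arm cannot do raises robot.PlanningError and nothing moves.
- workorder.close_job(): hands the job in, once; it reports no verdict.
Trained networks look in the newest picture that a camera, given by its name, has taken for a name from the list of things; names that differ only in an ending like _2 or _b are one class to them, and where a whole thing is asked for, a point or a joint stands for the part that bears it (a point fixed in the world has none). Each returns a list of dicts, best first, with "p" (0 to 1); they miss things now and then, are a little off and sometimes report something else, mostly with a low value. They report only what shows in the picture. A call takes as long as a camera call.
- recognise(label, camera): "rect" ([centre column, centre row, width, height] in pixels, round what is visible of it).
Readings, each from a call of its own:
- robot.current_time_s(): time.
- robot.current_joint_positions(): joint angles.
- robot.current_dq(): joint speeds.
- robot.current_joint_torque(): joint torques, N m.
- robot.current_tool_pos(): TCP position.
- robot.current_eef_rot(): TCP orientation.
- robot.current_contact_force(): force on the tool from outside, world axes, zero at the start.
- robot.current_torque(): the same for the moment, N m.
- robot.current_finger_gap(): opening from 0.0 (shut) to 1.0 (fully open).
Only numpy, scipy, OpenCV 4.12 (cv2) and the standard library are available. Lean on these libraries where they do the work, as an engineer would, in place of code of your own. Each camera call takes 0.05 s, during which the arm holds its last target. There are 200 camera calls.

TASK

Get the bench spindle ready for a batch: take the cutter with the straight drum-shaped head from the wooden rack, set its shank fully home in the collet and turn the lever nut clockwise as far as it goes so that the collet grips. Then push every dark wood blank lying on the worktop, one after another and lengthwise, through the sprung one-way gate into the feed lane, until each has passed the gate and the gate has swung shut behind the last. Do not lower blanks into the lane from above, and leave the ball cutter, the chuck key and the eraser where they are.

Things in the scene. Friction and masses are not known exactly. Their poses are not given: they have to be found in the camera images.
- cutter_drum: the cutter to fit, 100 mm tall, 120 g, upright in one of the two rack holes; origin at the tip of its shank, z up its axis. Shank 12 mm diameter, 50 mm long, coned tip (7 mm across at the end, full size 5 mm up); collar 20 mm diameter from 49 to 55 mm; straight drum-shaped head 26 mm diameter from 55 to 100 mm above the tip: grasp the head
- cutter_ball: the spare cutter, same shank and collar but a ball head 32 mm in diameter centred 80 mm above the tip; stands in the rack's other hole and must stay there; origin at its shank tip, z up
- rack: fixed wooden rack, 60 x 130 x 40 mm high; origin at the centre of its underside, y along its length; two blind holes 15 mm wide and 35 mm deep on its y axis, 35 mm either side of the centre. Either cutter may be in either hole
- spindle: fixed bench spindle, collet facing up: base 84 mm diameter, grey housing 60 mm diameter to z = 55 mm, on it the steel nut, 50 mm diameter, z = 55 to 75 mm; origin under the axis on the worktop. Hole through the nut 21 mm wide, collet bore below it 15 mm wide (z = 30 to 55 mm). A fully home shank stands on the bore floor, its collar 4 mm above the nut
- collet_floor (a point): centre of the floor of the collet bore, 30 mm above the worktop on the spindle's axis
- nut (a joint): turn of the collet nut in rad: starts at 0 to 0.3 (jaws open), grows clockwise seen from above to its stop at 2.0. Jaws touch the shank at about 1.2 and press harder up to the stop. About 0.35 N m of friction, up to 0.6 N m near the stop; stays where it is left. At 0 the lever points along the spindle's own +x axis
- knob (a point): top centre of the upright black knob at the end of the nut's lever, 72 mm from the spindle's axis, 105 mm above the worktop; the round knob is 15 to 18 mm in diameter and 40 mm tall and can be grasped from above and led along its circle round the spindle axis
- lane: fixed feed lane; its floor is the worktop. Origin on the worktop in the middle of the gate, x along the feed direction into the lane, y to its left. Two plywood walls 45 mm high, 64 mm apart inside, run to an end stop 313 mm past the gate. Clear cover 4 mm thick on top from 110 mm past the gate onward; open above before that. Holds three blanks end to end, each pushing those ahead
- flap (a joint): gate flap angle in rad: 0 shut across the lane; swings only inward (to 1.5); a light spring (0.02 to 0.06 N m) shuts it. Steel plate 62 mm wide, 40 mm high, hinged on an upright pin at the left (+y) wall. Its free edge sweeps 63 mm into the lane, so it shuts only when a blank's tail is about 63 mm past the gate. Fingers that pushed a blank through can lift straight out
- lane_mouth (a point): point on the worktop on the lane's centre line, 40 mm before the gate, where two flared metal guides, 45 mm high, begin; the mouth narrows from about 97 mm here to 64 mm at the gate. In front of it the worktop is bare: set a blank down there, its length along the lane, and push it by its tail
- blank_a: dark brown carving blank (wood block), 50 x 75 x 28 mm, lying flat on the worktop, about 70 g; origin at the centre of its underside, y along its 75 mm length, x along its 50 mm width. Two or three of the blanks are there, the rest are absent
- blank_b: dark brown carving blank (wood block), 50 x 75 x 28 mm, lying flat on the worktop, about 70 g; origin at the centre of its underside, y along its 75 mm length, x along its 50 mm width. Two or three of the blanks are there, the rest are absent
- blank_c: dark brown carving blank (wood block), 50 x 75 x 28 mm, lying flat on the worktop, about 70 g; origin at the centre of its underside, y along its 75 mm length, x along its 50 mm width. Two or three of the blanks are there, the rest are absent
- chuck_key: T-shaped steel chuck key, 50 x 66 x 12 mm, lying beyond the rack and the vice, bystander; origin on its shaft near the middle, on the worktop
- eraser: blue and white eraser, 23 x 50 x 13 mm, lying behind the spindle, right of the vice, bystander; origin at the centre of its underside

How it is judged (in metres and radians):
On the way, in this order (a step that is already met when the one before it is completed fails the run):
1. the drum cutter's shank is fully home in the collet (within 5 mm of the axis, tip within 6 mm of the bore's floor, upright within 0.2 rad) (horizontal distance between cutter_drum and collet_floor below 0.005 m and z of cutter_drum in the frame of spindle below 0.036 m and angle between cutter_drum's own z axis and vertical below 0.2 rad), for 0.3 s.
2. the nut is turned clockwise past 1.75 rad with the cutter still home and upright within 0.06 rad (horizontal distance between cutter_drum and collet_floor below 0.005 m and z of cutter_drum in the frame of spindle below 0.036 m and angle between cutter_drum's own z axis and vertical below 0.06 rad and value of joint nut above 1.75 rad), for 0.3 s.
3. the gate is pushed open by a blank (past 0.6 rad) (value of joint flap above 0.6 rad), for 0.1 s.
At the end, for the whole second after the job is handed in: The drum cutter is home in the collet (within 5 mm of the axis, tip within 6 mm of the floor, upright within 0.06 rad) with the nut past 1.75 rad; every blank present lies at rest flat in the lane with its centre at least 85 mm past the gate; the flap is shut (below 0.12 rad) (all of step 2 and value of joint flap below 0.12 rad and x of blank_a in the frame of lane between 0.085 and 0.34 m and y of blank_a in the frame of lane between -0.03 and 0.03 m and z of each of blank_a, blank_b, blank_c in the frame of lane below 0.012 m and linear speed of each of blank_a, blank_b, blank_c below 0.02 m/s and x of blank_b in the frame of lane between 0.085 and 0.34 m and y of blank_b in the frame of lane between -0.03 and 0.03 m and x of blank_c in the frame of lane between 0.085 and 0.34 m and y of blank_c in the frame of lane between -0.03 and 0.03 m); the robot touches nothing.
It fails at once if a bystander is disturbed (spare ball cutter shifted over 20 mm; chuck key or eraser over 30 mm) (distance of cutter_ball from where it was at the start of the episode above 0.02 m or distance of any of chuck_key, eraser from where it was at the start of the episode above 0.03 m).
It fails at once if a blank is let down into the lane from above instead of going through the gate (x of blank_a in the frame of lane between 0.045 and 0.33 m and y of blank_a in the frame of lane between -0.025 and 0.025 m and z of blank_a in the frame of lane between 0.018 and 0.04 m).
It fails at once if a blank is let down into the lane from above instead of going through the gate (x of blank_b in the frame of lane between 0.045 and 0.33 m and y of blank_b in the frame of lane between -0.025 and 0.025 m and z of blank_b in the frame of lane between 0.018 and 0.04 m).
It fails at once if a blank is let down into the lane from above instead of going through the gate (x of blank_c in the frame of lane between 0.045 and 0.33 m and y of blank_c in the frame of lane between -0.025 and 0.025 m and z of blank_c in the frame of lane between 0.018 and 0.04 m).
Of blank_a, blank_b, blank_c only 2 to 3 are there at a start; the rules pass over those that are not, and their reading is None.
At some moment in a run one of blank_a, blank_b, blank_c may be knocked a few centimetres aside while the robot is not near it.
It also fails if it takes over 210 s, if anything falls off the work surface, if the arm or the gripper's body presses on something with over 40 N, if the wrist force passes 120 N, or if a joint passes its speed limit or range.

## Working session

There is one attempt and no reset: what is moved stays moved. The work goes in short steps, each a Python script; the robot and the scene stay as the last script left them, time stands still between calls to the robot, and variables do not carry over. Pictures are saved under pics/ and viewed, about 12 in all and at most 16, crops included, and the job is handed in when it is done.

```bash
ls; mkdir -p pics; python3 - <<'E'
from station import robot, fingers, vision, recognise
import cv2, numpy as np
for n in ("side","top"):
    im=vision.grab_frame(n); cv2.imwrite(f"pics/{n}0.png",im[:,:,::-1])
    c=vision.calibration(n); print(n,{k:np.round(v,4).tolist() if not isinstance(v,str) else v for k,v in c.items()})
    for l in ("cutter_drum","cutter_ball","rack","spindle","knob","nut","lane","flap","blank_a","chuck_key","eraser"):
        print(n,l,[(np.round(d["rect"],1).tolist(),round(d["p"],2)) for d in recognise(l,n)[:5]])
print(robot.current_time_s(), robot.current_tool_pos(), robot.current_eef_rot())
E
```

```text
pics
side {'mtx': [[366.0865, 0.0, 254.3519], [0.0, 366.0865, 191.0335], [0.0, 0.0, 1.0]], 'extrinsics': [[0.5108, -0.8595, -0.0203, -0.2697], [0.39, 0.2105, 0.8964, -0.3229], [-0.7662, -0.4658, 0.4427, -0.5157], [0.0, 0.0, 0.0, 1.0]]}
side cutter_drum [([302.2, 203.4, 11.5, 26.7], 0.57)]
side cutter_ball [([331.6, 209.1, 13.8, 24.9], 0.59)]
side rack [([312.9, 250.1, 8.4, 8.2], 0.58), ([314.4, 224.4, 51.9, 34.8], 0.57)]
side spindle [([297.9, 250.9, 43.5, 65.9], 0.77), ([234.1, 193.2, 91.8, 68.3], 0.48)]
side knob [([300.8, 239.2, 36.7, 42.7], 0.73)]
side nut [([301.0, 238.6, 31.7, 46.5], 0.9), ([298.0, 253.4, 41.2, 68.7], 0.55)]
side lane [([233.8, 194.2, 88.7, 64.7], 0.65)]
side flap [([209.6, 211.8, 12.3, 18.1], 0.63)]
side blank_a [([369.2, 303.0, 52.3, 43.7], 0.97), ([123.6, 219.2, 35.6, 15.1], 0.86)]
side chuck_key [([296.8, 251.4, 39.0, 66.5], 0.19)]
side eraser [([311.5, 249.4, 6.3, 10.2], 0.5)]
top {'mtx': [[396.6842, 0.0, 255.4554], [0.0, 396.6842, 194.933], [0.0, 0.0, 1.0]], 'extrinsics': [[0.0093, -0.9999, -0.0108, 0.0352], [0.9914, 0.0078, 0.1303, -0.5861], [-0.1302, -0.0119, 0.9914, -1.0253], [0.0, 0.0, 0.0, 1.0]]}
top cutter_drum []
top cutter_ball [([330.9, 171.6, 12.2, 14.1], 0.53)]
top rack [([313.4, 179.6, 49.7, 29.4], 0.55)]
top spindle [([325.1, 237.8, 34.5, 45.1], 0.86)]
top knob [([329.6, 236.0, 21.1, 42.6], 0.69)]
top nut [([266.1, 157.1, 14.9, 19.5], 0.65), ([330.5, 236.2, 21.8, 44.6], 0.6)]
top lane [([219.7, 153.2, 48.2, 136.0], 0.57), ([213.9, 208.9, 24.5, 5.0], 0.5)]
top flap [([219.2, 154.1, 42.9, 131.4], 0.67), ([214.4, 206.4, 19.8, 4.6], 0.52)]
top blank_a [([142.2, 257.4, 30.4, 27.5], 0.97), ([384.8, 253.3, 34.5, 28.8], 0.77)]
top chuck_key [([267.1, 156.3, 14.6, 19.3], 0.57)]
top eraser [([317.4, 210.2, 18.8, 18.5], 0.45)]
1.2 [0.14286639 0.53113449 0.24832108] [1.79998858e+02 1.14944155e-03 1.64945588e+02]
```

```bash
python3 - <<'E'
import cv2
t=cv2.imread("pics/top0.png"); s=cv2.imread("pics/side0.png")
cv2.imwrite("pics/t0c.png",cv2.resize(t[70:300,110:420],None,fx=2.58,fy=2.58,interpolation=cv2.INTER_CUBIC))
cv2.imwrite("pics/s0c.png",cv2.resize(s[130:345,90:410],None,fx=2.5,fy=2.5,interpolation=cv2.INTER_CUBIC))
E
```

```text
(no output)
```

View pics/t0c.png

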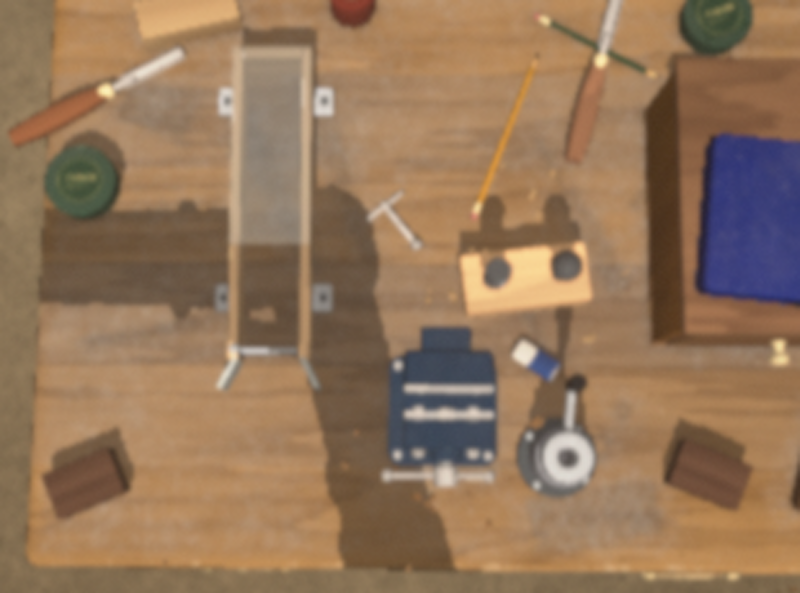

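View pics/s0c.png

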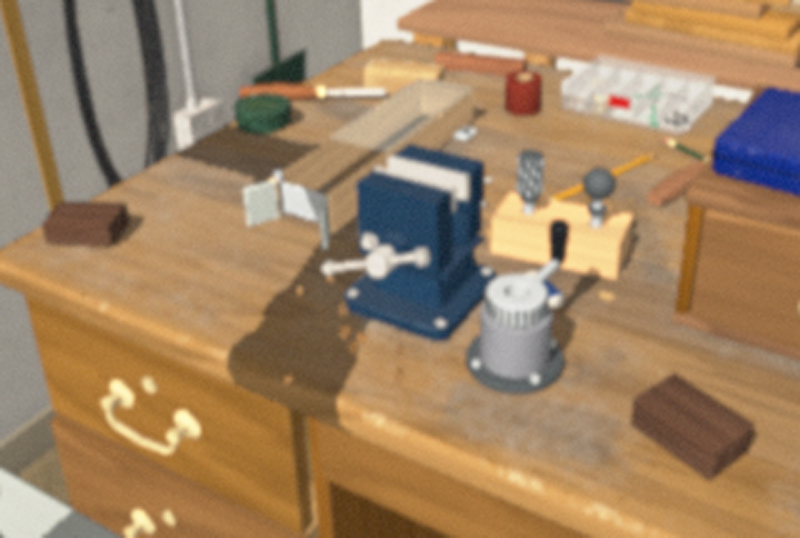

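```bash
cat > h.py <<'E'
from station import robot, fingers, vision, workorder, recognise
import numpy as np, cv2
from scipy.optimize import least_squares
CAL={n:vision.calibration(n) for n in ("side","top")}
def proj(n,P):
    c=CAL[n]; p=(c["extrinsics"]@np.append(P,1))[:3]; q=c["mtx"]@np.array([p[0],-p[1],-p[2]]); return q[:2]/q[2]
def ray(n,uv):
    c=CAL[n]; E=c["extrinsics"]; d=np.linalg.inv(c["mtx"])@np.array([*uv,1.]); d=np.array([d[0],-d[1],-d[2]])
    R=E[:3,:3]; return -R.T@E[:3,3], R.T@d
def onz(n,uv,z):
    o,d=ray(n,uv); return o+d*(z-o[2])/d[2]
def tri(uvt,uvs):
    r=least_squares(lambda P:np.r_[proj("top",P)-uvt,proj("side",P)-uvs],[.5,0,.05]); return r.x,np.abs(r.fun).max()
def shot(n,f=None):
    im=vision.grab_frame(n)[:,:,::-1].copy()
    if f: cv2.imwrite(f"pics/{f}.png",im)
    return im
T=lambda u,v:(u/2.58+110-.3,v/2.58+70-.3)   # top crop -> px
S=lambda u,v:(u/2.5+90-.3,v/2.5+130-.3)
E
python3 - <<'E'
from h import *
np.set_printoptions(precision=4,suppress=True)
def pr(n,t,s): print(n,*tri(T(*t),S(*s)))
pr("drum top",(497,271),(531,156)); pr("ball",(566,264),(600,183))
pr("nut top",(568,458),(518,291)); pr("knob top",(576,381),(559,226))
for n,p,z in [("drumtop",(497,267),.105),("rack LT(465,253)",(461,253),.04),("rack RT",(586,242),.04),("rack RB",(590,297),.04),("rack LB",(467,314),.04),
 ("nut",(568,458),.075),("base",(557,458),.005),("knob",(576,381),.105),("knob+",(576,381),.1),
 ("gateL",(236,352),.04),("gateR",(303,352),.04),("guideL end",(221,387),.045),("guideR end",(316,386),.045),("wallL far",(237,50),.045),("wallR far",(309,50),.045),("cover edge L",(235,243),.047),("cover R",(309,244),.047),
 ("bl",(86,482),.028),("br",(709,472),.028)]:
    print(n,onz("top",T(*p),z))
t=cv2.imread("pics/top0.png"); cv2.imwrite("pics/t0full.png",cv2.resize(t,None,fx=1.5,fy=1.5,interpolation=cv2.INTER_CUBIC))
E
```

```text
drum top [ 0.6305 -0.0796  0.1015] 0.3311889697222341
ball [ 0.641 -0.15   0.084] 0.10051005512485744
nut top [ 0.4486 -0.151   0.0735] 0.11102315737070967
knob top [ 0.5227 -0.1553  0.0984] 0.03797755738128217
drumtop [ 0.6334 -0.0785  0.105 ]
rack LT(465,253) [ 0.6602 -0.048   0.04  ]
rack RT [ 0.6729 -0.1787  0.04  ]
rack RB [ 0.6146 -0.1819  0.04  ]
rack LB [ 0.5958 -0.0541  0.04  ]
nut [ 0.4485 -0.1504  0.075 ]
base [ 0.4485 -0.1511  0.005 ]
knob [ 0.5222 -0.154   0.105 ]
knob+ [ 0.5226 -0.1549  0.1   ]
gateL [0.5542 0.185  0.04  ]
gateR [0.5548 0.1156 0.04  ]
guideL end [0.5175 0.1987 0.045 ]
guideR end [0.5193 0.1012 0.045 ]
wallL far [0.8791 0.192  0.045 ]
wallR far [0.8795 0.1148 0.045 ]
cover edge L [0.6678 0.1881 0.047 ]
cover R [0.6672 0.1108 0.047 ]
bl [0.4194 0.3382 0.028 ]
br [ 0.4356 -0.3029  0.028 ]
```

View pics/t0full.png

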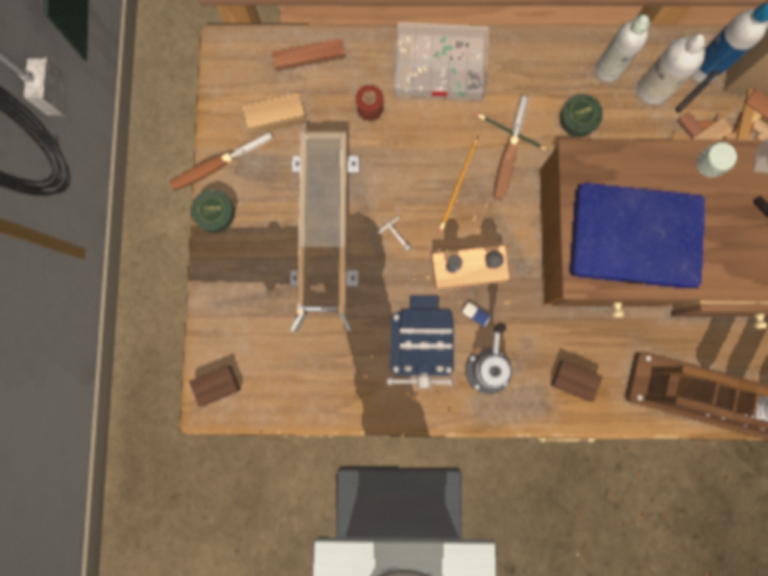

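```bash
python3 - <<'E'
from h import *
np.set_printoptions(precision=1,suppress=True)
for nm,p in [("drum",(.631,-.080,.08)),("drumhi",(.631,-.080,.24)),("spin",(.4485,-.151,.105)),("spinhi",(.4485,-.151,.24)),("knob0",(.5225,-.1545,.09)),("knob1",(.42,-.217,.09)),("bl",(.4194,.338,.02)),("br",(.4356,-.303,.02)),("set",(.465,.15,.02)),("push0",(.41,.15,.02)),("push1",(.62,.15,.02))]:
    for y in (-180,-135,-90,-45,0,45,90,135):
        q=robot.inverse_kinematics(p,[180,0,y]); print(nm,y,None if q is None else np.array(q))
E
```

```text
drum -180 [-21.6  41.6  44.1  85.8 -30.7  65.1 118.4]
drum -135 [-12.8  37.7  28.9  85.5 -19.6  61.9 155.3]
drum -90 [ -30.8   50.7   64.3   86.2  -46.8   72.9 -140.7]
drum -45 [-30.8  50.7  64.3  86.2 -46.8  72.9 -95.7]
drum 0 [-23.5  43.   47.9  85.9 -33.5  66.2 -59.6]
drum 45 [-22.7  42.4  46.2  85.9 -32.3  65.7 -15.5]
drum 90 [-21.8  41.8  44.5  85.8 -31.   65.2  28.6]
drum 135 [-23.9  43.3  48.6  85.9 -34.1  66.4  75.8]
drumhi -180 [-24.4  35.5  52.3  73.8 -27.6  83.5 115.5]
drumhi -135 [-17.9  32.   39.2  73.5 -19.8  81.2 154.9]
drumhi -90 [ -29.2   40.2   64.4   74.   -35.7   86.7 -149. ]
drumhi -45 [ -29.2   40.2   64.4   74.   -35.7   86.7 -104. ]
drumhi 0 [-24.7  35.7  52.9  73.8 -27.9  83.6 -64.3]
drumhi 45 [-25.5  36.3  54.7  73.8 -29.1  84.  -18.5]
drumhi 90 [-25.3  36.2  54.3  73.8 -28.9  83.9  26.3]
drumhi 135 [-25.4  36.3  54.4  73.8 -28.9  83.9  71.4]
spin -180 [-23.7  22.7  50.9 111.1 -21.2  56.  127.1]
spin -135 [ 56.9  25.2 -51.3 108.4  23.2  57.5 130.5]
spin -90 [ -32.4   28.6   64.8  111.4  -30.2   59.4 -134.1]
spin -45 [-32.4  28.6  64.8 111.4 -30.2  59.4 -89.1
[... 2963 characters left out ...]
 [ -71.1   36.2   64.6  121.   -43.5   50.7 -115.5]
push0 0 [-52.1  24.5  36.7 120.5 -21.9  41.5 -91.2]
push0 45 [-47.5  23.3  30.7 120.3 -18.1  40.7 -50. ]
push0 90 [-45.2  22.9  27.8 120.3 -16.2  40.4  -6.8]
push0 135 [-42.   22.3  23.9 120.2 -13.8  40.1  35.9]
push1 -180 [-27.4  40.5  18.9  87.4 -15.   54.6  86. ]
push1 -135 [-22.3  39.7  10.9  87.2  -8.6  53.9 126.3]
push1 -90 [-16.2  39.4   1.6  86.9  -1.3  53.7 165.8]
push1 -45 [ -51.5   56.3   64.2   88.4  -53.    69.7 -112.9]
push1 0 [-38.8  44.4  37.7  87.9 -30.2  58.1 -82.9]
push1 45 [-43.   47.   45.3  88.1 -36.7  60.6 -33.3]
push1 90 [-39.6  44.8  39.1  88.  -31.4  58.6   8. ]
push1 135 [-35.8  43.   32.5  87.8 -25.9  56.9  49.1]
```

```bash
python3 - <<'E'
from h import *
np.set_printoptions(precision=4,suppress=True)
x,y=.631,-.080
robot.move_to([x,y,.24],[180,0,97]); fingers.gripper_to(0.6,30)
print(robot.line_to([x,y,.080],velocity=.1,f_stop=8), robot.current_tool_pos())
fingers.gripper_to(0.0,25); print("g1",robot.current_finger_gap(),robot.current_contact_force(),robot.current_torque())
fingers.gripper_to(0.55)
robot.line_to([x,y,.115]); robot.line_to([x,y,.115],[180,0,7]); print(robot.line_to([x,y,.080],velocity=.08,f_stop=8))
fingers.gripper_to(0.0,60); print("g2",robot.current_finger_gap(),robot.current_contact_force(),robot.current_torque(),robot.current_tool_pos(),robot.current_time_s())
shot("side","s1"); shot("top","t1")
a=cv2.imread("pics/s1.png")[130:330,190:410]; b=cv2.imread("pics/t1.png")[100:300,250:400]
cv2.imwrite("pics/c1.png",cv2.resize(np.hstack([a,b]),None,fx=2.1,fy=2.1,interpolation=cv2.INTER_CUBIC))
E
```

```text
False [ 0.6315 -0.0802  0.0807]
g1 0.2948472957951391 [-1.0814  0.8302  1.5981] [0.0568 0.1508 0.0177]
False
g2 0.29302092685868564 [-0.2196 -0.3077  1.6231] [-0.0744  0.0211 -0.0308] [ 0.6314 -0.0804  0.0808] 9.8333
```

View pics/c1.png

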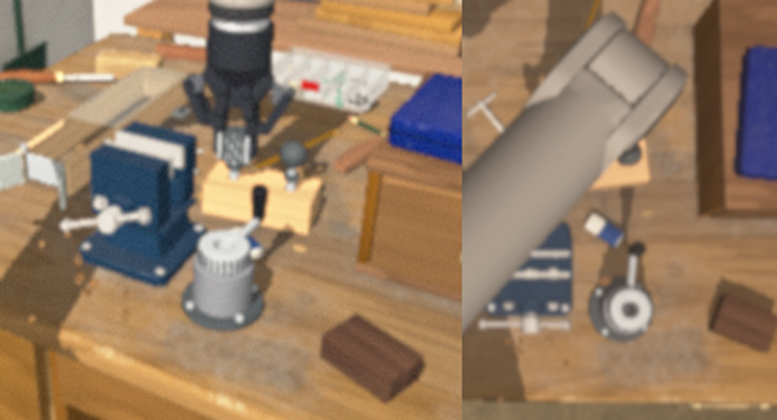

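```bash
python3 - <<'E'
from h import *
np.set_printoptions(precision=4,suppress=True)
robot.line_to([.631,-.080,.245],velocity=.15); print("lift",robot.current_finger_gap(),robot.current_contact_force())
robot.move_to([.4485,-.151,.245],[180,0,0])
robot.line_to([.4485,-.151,.165],velocity=.12); print(robot.current_tool_pos(),robot.current_contact_force())
shot("side","s2"); shot("top","t2")
a=cv2.imread("pics/s2.png")[170:300,240:360]; b=cv2.imread("pics/t2.png")[190:320,280:390]
cv2.imwrite("pics/c2.png",cv2.resize(np.hstack([a,b]),None,fx=3.4,fy=3.4,interpolation=cv2.INTER_CUBIC))
E
```

```text
lift 0.29049744074108363 [ 0.2443 -0.1844 -1.9528]
[ 0.4492 -0.1515  0.1655] [ 0.4661  0.258  -0.5014]
```

View pics/c2.png

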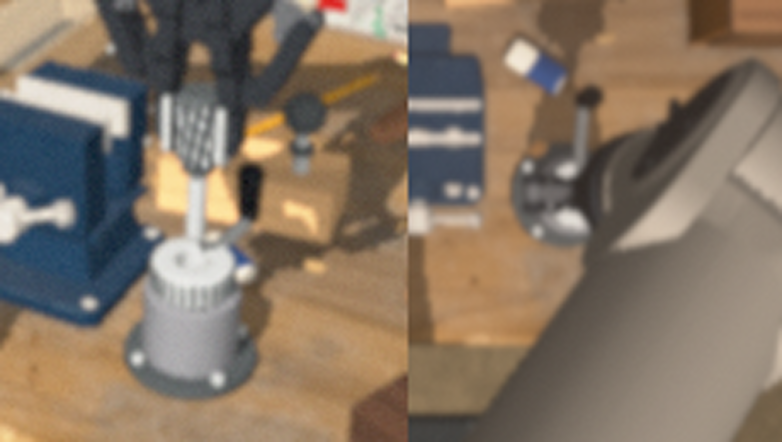

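```bash
cat >> h.py <<'E'
def st(m=""): print(m,"pos",np.round(robot.current_tool_pos(),4),"F",np.round(robot.current_contact_force(),1),"M",np.round(robot.current_torque(),2),"gap",round(robot.current_finger_gap(),3),"t",round(robot.current_time_s(),1))
E
python3 - <<'E'
from h import *
c=np.array([.4485,-.1508])
for z in (.147,.128,.117,.1065):
    hit=robot.line_to([*c,z],velocity=.04,f_stop=6); st(f"{z} {hit}")
    if hit: break
E
```

```text
0.147 False pos [ 0.4484 -0.1508  0.1469] F [-0.3  0.2 -1.1] M [ 0.04 -0.02 -0.  ] gap 0.289 t 13.5
0.128 False pos [ 0.4484 -0.1509  0.1279] F [ 1.1 -0.4 -0.9] M [-0.01  0.03  0.03] gap 0.289 t 14.1
0.117 False pos [ 0.4484 -0.1507  0.1168] F [ 0.5 -0.2 -1.6] M [0.02 0.03 0.02] gap 0.288 t 14.6
0.1065 False pos [ 0.4483 -0.1507  0.1062] F [ 0.8  0.1 -1.5] M [ 0.02 -0.05 -0.02] gap 0.289 t 15.0
```

```bash
python3 - <<'E'
from h import *
c=np.array([.4485,-.1508])
print(robot.line_to([*c,.098],velocity=.02,f_stop=6)); st()
robot.pause(.4); fingers.gripper_to(.5); st("open")
robot.line_to([*c,.24],velocity=.15)
k=[.5225,-.1545]
robot.move_to([.40,.05,.30],[180,0,120])
shot("side","s3"); shot("top","t3")
a=cv2.imread("pics/s3.png")[170:300,240:350]; b=cv2.imread("pics/t3.png")[190:320,275:395]
cv2.imwrite("pics/c3.png",cv2.resize(np.hstack([a,b]),None,fx=3.4,fy=3.4,interpolation=cv2.INTER_CUBIC))
for n in("side","top"): print(n,[(np.round(d["rect"],1).tolist(),round(d["p"],2)) for d in recognise("knob",n)[:3]])
E
```

```text
True
 pos [ 0.4486 -0.1509  0.1056] F [-0.4 -0.7  5. ] M [0.14 0.1  0.01] gap 0.286 t 15.2
open pos [ 0.4476 -0.1502  0.1044] F [-0.  -0.1  0.3] M [-0.02  0.04 -0.02] gap 0.498 t 15.9
side [([301.2, 239.6, 29.8, 43.8], 0.84)]
top [([327.6, 236.3, 15.2, 40.3], 0.83)]
```

View pics/c3.png

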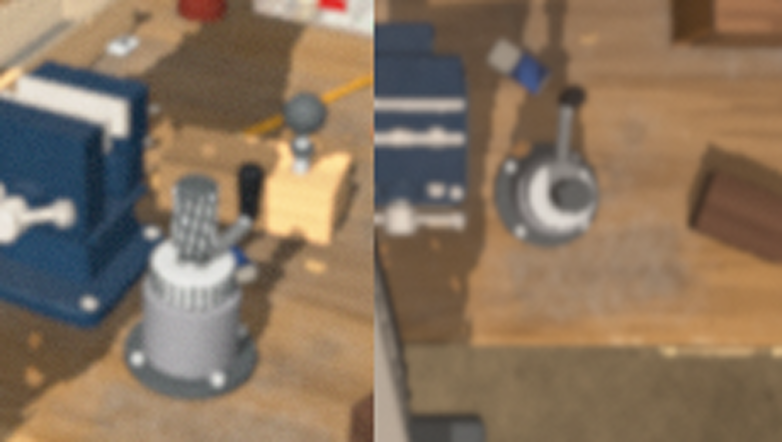

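```bash
python3 - <<'E'
from h import *
c=np.array([.4485,-.1508]); k=tri(((571/3.4-110)+275,190+95/3.4),(240+250/3.4,170+172/3.4)); print("knob",k)
th0=np.degrees(np.arctan2(*(k[0][:2]-c)[::-1])); r=np.linalg.norm(k[0][:2]-c); print(th0,r)
th0=-3.5
P=lambda th,r=.0725: c+r*np.array([np.cos(np.radians(th)),np.sin(np.radians(th))])
robot.move_to([*P(th0),.20],[180,0,180+th0]); fingers.gripper_to(.55)
print(robot.line_to([*P(th0),.090],velocity=.08,f_stop=6)); st("down")
fingers.gripper_to(0,50); st("grip")
E
```

```text
knob (array([ 0.52162749, -0.15585278,  0.097795  ]), np.float64(0.2412683346057065))
-3.9525968796176905 0.07330184418746388
False
down pos [ 0.5213 -0.1554  0.0905] F [-1.   0.7  0.7] M [ 0.   -0.    0.01] gap 0.547 t 21.7
grip pos [ 0.5212 -0.1559  0.0905] F [-0.1 -2.2  2.1] M [-0.27  0.05  0.05] gap 0.181 t 22.1
```

```bash
python3 - <<'E'
from h import *
c=np.array([.4485,-.1508]); th=-3.9
P=lambda th,r=.0725: c+r*np.array([np.cos(np.radians(th)),np.sin(np.radians(th))])
b=np.array(robot.current_contact_force())
while th>-125:
    th-=5
    hit=robot.line_to([*P(th),.090],[180,0,180+th],velocity=.05,f_stop=30)
    F=np.array(robot.current_contact_force()); t=np.radians(th); er=np.array([np.cos(t),np.sin(t)]); ec=np.array([np.sin(t),-np.cos(t)])
    p=np.array(robot.current_tool_pos()); a=np.degrees(np.arctan2(*(p[:2]-c)[::-1]))
    print(f"{th:.1f} act {a:.1f} Frad {F[:2]@er:.1f} Fcw {F[:2]@ec:.1f} Fz {F[2]:.1f} gap {robot.current_finger_gap():.3f}",hit)
    if hit or F[:2]@ec<-22 : break
st()
E
```

```text
-8.9 act -9.2 Frad -0.8 Fcw 0.9 Fz 5.0 gap 0.182 False
-13.9 act -14.1 Frad -0.6 Fcw -0.1 Fz 5.0 gap 0.180 False
-18.9 act -19.0 Frad 0.1 Fcw 0.3 Fz 6.3 gap 0.181 False
-23.9 act -24.0 Frad -1.2 Fcw 0.0 Fz 5.7 gap 0.185 False
-28.9 act -28.9 Frad -0.2 Fcw 1.0 Fz 6.6 gap 0.179 False
-33.9 act -33.9 Frad -0.8 Fcw 1.0 Fz 4.7 gap 0.183 False
-38.9 act -38.9 Frad -2.0 Fcw -0.1 Fz 5.9 gap 0.181 False
-43.9 act -43.8 Frad -0.4 Fcw 0.5 Fz 6.8 gap 0.182 False
-48.9 act -48.8 Frad -1.9 Fcw 0.7 Fz 6.1 gap 0.183 False
-53.9 act -53.8 Frad -1.4 Fcw 0.1 Fz 6.3 gap 0.184 False
-58.9 act -58.8 Frad -0.3 Fcw 1.0 Fz 6.5 gap 0.180 False
-63.9 act -63.8 Frad -1.1 Fcw 0.4 Fz 6.8 gap 0.182 False
-68.9 act -68.8 Frad -1.4 Fcw 0.6 Fz 6.0 gap 0.178 False
-73.9 act -73.7 Frad -1.2 Fcw -0.5 Fz 6.5 gap 0.182 False
-78.9 act -78.6 Frad -0.9 Fcw -0.2 Fz 6.8 gap 0.184 False
-83.9 act -83.5 Frad -1.3 Fcw 0.7 Fz 7.0 gap 0.185 False
-88.9 act -88.4 Frad -1.7 Fcw 0.2 Fz 6.1 gap 0.180 False
-93.9 act -93.3 Frad -2.0 Fcw -0.6 Fz 6.6 gap 0.185 False
-98.9 act -98.2 Frad -0.9 Fcw -0.5 Fz 5.5 gap 0.183 False
-103.9 act -103.1 Frad -1.5 Fcw -0.6 Fz 6.7 gap 0.185 False
-108.9 act -107.1 Frad -1.9 Fcw -5.2 Fz 2.4 gap 0.186 False
-113.9 act -107.3 Frad -1.7 Fcw -19.1 Fz -11.1 gap 0.179 False
-118.9 act -107.4 Frad -3.5 Fcw -33.4 Fz -26.8 gap 0.179 False
 pos [ 0.4275 -0.2179  0.0911] F [ 30.9 -13.1 -26.8] M [-2.29 -5.81  0.26] gap 0.179 t 28.4
```

```bash
python3 - <<'E'
from h import *
c=np.array([.4485,-.1508]); th=-107.6
P=c+.0725*np.array([np.cos(np.radians(th)),np.sin(np.radians(th))])
robot.line_to([*P,.090],[180,0,180+th],velocity=.05); st("relaxed")
fingers.gripper_to(.45); st("open"); robot.line_to([*P,.22],velocity=.15)
robot.move_to([.40,.08,.30],[180,0,120])
shot("side","s4"); t=shot("top","t4")
a=cv2.imread("pics/s4.png")[170:330,240:400]; 
cv2.imwrite("pics/c4.png",cv2.resize(np.hstack([a,t[200:360,260:420]]),None,fx=2.5,fy=2.5,interpolation=cv2.INTER_CUBIC))
for n in("side","top"): print(n,[(np.round(d["rect"],1).tolist(),round(d["p"],2)) for d in recognise("blank_a",n)[:4]])
E
```

```text
relaxed pos [ 0.431  -0.2197  0.0905] F [ 9.2 -0.7 -0.5] M [-0.02 -1.88 -0.36] gap 0.182 t 28.9
open pos [ 0.4252 -0.2197  0.0894] F [-0.5  0.5  0.2] M [-0.01  0.01  0.04] gap 0.452 t 29.2
side [([139.2, 219.2, 33.6, 18.7], 0.93), ([367.0, 301.4, 47.4, 48.0], 0.7)]
top [([156.9, 248.2, 28.1, 26.0], 0.98), ([385.3, 252.9, 35.6, 28.5], 0.97)]
```

View pics/c4.png

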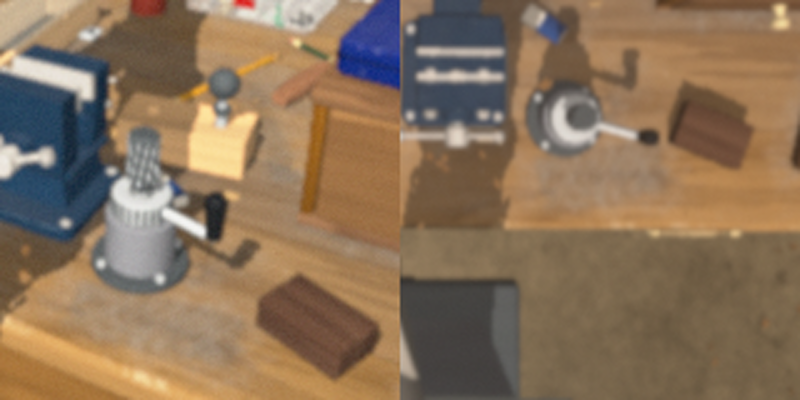

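```bash
cat >> h.py <<'E'
def blanks(im,show=None):
    """dark brown blanks in top image: fit a projected 50x75x28 box to the mask"""
    out=[]
    for d in recognise("blank_a","top"):
        if d["p"]<.4: continue
        u,v,w,h=d["rect"]; x0,y0=int(u-w/2-8),int(v-h/2-8); x1,y1=int(u+w/2+8),int(v+h/2+8)
        crop=im[max(y0,0):y1,max(x0,0):x1]; m=np.full(crop.shape[:2],cv2.GC_PR_BGD,np.uint8)
        m[:2]=m[-2:]=0; m[:,:2]=m[:,-2:]=0
        m[8:-8,8:-8]=cv2.GC_PR_FGD; hh,ww=m.shape; cv2.ellipse(m,(ww//2,hh//2),(ww//5,hh//5),0,0,360,1,-1)
        cv2.grabCut(np.ascontiguousarray(crop),m,None,np.zeros((1,65)),np.zeros((1,65)),5,cv2.GC_INIT_WITH_MASK)
        fg=((m==1)|(m==3)).astype(np.uint8)
        n,lab,stt,_=cv2.connectedComponentsWithStats(fg); fg=(lab==1+np.argmax(stt[1:,4])).astype(np.uint8)
        K=8; F=cv2.resize(fg,None,fx=K,fy=K,interpolation=cv2.INTER_LINEAR)
        c0=onz("top",(u,v),.014)
        def cost(p):
            R=np.array([[np.cos(p[2]),-np.sin(p[2])],[np.sin(p[2]),np.cos(p[2])]])
            pts=[proj("top",[*(p[:2]+R@np.array([a,b])),z]) for a in(-.025,.025) for b in(-.0375,.0375) for z in(0,.028)]
            pts=((np.array(pts)-[max(x0,0),max(y0,0)]+.5)*K).astype(np.int32)
            M=np.zeros_like(F); cv2.fillConvexPoly(M,cv2.convexHull(pts),1)
            return -(M&F).sum()/(M|F).sum()
        from scipy.optimize import minimize
        best=min((minimize(cost,[c0[0],c0[1],np.radians(a)],method="Nelder-Mead",options=dict(initial_simplex=[[c0[0],c0[1],np.radians(a)],[c0[0]+.01,c0[1],np.radians(a)],[c0[0],c0[1]+.01,np.radians(a)],[c0[0],c0[1],np.radians(a+15)]],xatol=1e-4,fatol=1e-4)) for a in range(0,180,30)),key=lambda r:r.fun)
        x,y,a=best.x; L=(np.degrees(a)+90)%180
        out.append((x,y,L,-best.fun,d["p"])); print(f"blank x {x:.4f} y {y:.4f} length-axis {L:.1f} deg IoU {-best.fun:.2f} p {d['p']:.2f}")
    return out
E
python3 - <<'E'
from h import *
k=onz("top",(359.2,254.8),.1); c=np.array([.4485,-.1508]); print(k,np.degrees(np.arctan2(*(k[:2]-c)[::-1])))
im=cv2.imread("pics/t4.png"); blanks(im)
for p in [((139.2,219.2),(156.9,248.2)),((367,301.4),(385.3,252.9))]: print(tri(p[1],p[0]))
E
```

```text
[ 0.43054989 -0.21808132  0.1       ] -104.9381139047374
blank x 0.3812 y 0.3652 length-axis 76.5 deg IoU -0.00 p 0.98
blank x 0.3961 y -0.2544 length-axis 57.7 deg IoU -0.00 p 0.97
(array([0.44012923, 0.30788499, 0.01125235]), np.float64(0.7722849157002827))
(array([ 0.43362743, -0.30850889,  0.00882931]), np.float64(0.885982649795551))h.py:40: RuntimeWarning: overflow encountered in scalar negative
  return -(M&F).sum()/(M|F).sum()
```

```bash
sed -i 's/return -(M&F).sum()/return -float((M\&F).sum())/' h.py
python3 - <<'E'
from h import *
im=shot("top","t5"); B=blanks(im)
for x,y,L,_,_ in B:
    a=np.radians(L-90); R=np.array([[np.cos(a),-np.sin(a)],[np.sin(a),np.cos(a)]])
    for z in (0,.028):
        q=[proj("top",[*(np.array([x,y])+R@np.array(v)),z]) for v in [(-.025,-.0375),(.025,-.0375),(.025,.0375),(-.025,.0375)]]
        cv2.polylines(im,[np.int32(np.array(q)*16+8)],True,(0,255,255) if z else (0,255,0),1,cv2.LINE_AA,4)
h=np.hstack([im[215:285,120:200],im[215:285,345:425]])
cv2.imwrite("pics/c5.png",cv2.resize(h,None,fx=5,fy=5,interpolation=cv2.INTER_CUBIC))
E
```

```text
blank x 0.4475 y 0.3049 length-axis 125.5 deg IoU 0.76 p 0.61
blank x 0.4398 y -0.3044 length-axis 57.6 deg IoU 0.79 p 0.58
```

View pics/c5.png

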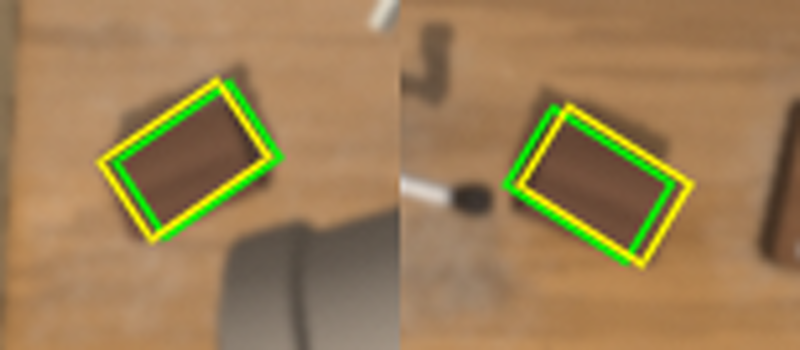

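```bash
cat >> h.py <<'E'
def fetch(x,y,L,yset,hz=.12,xs=.455,ys=.150,yaw_end=180):
    robot.move_to([x,y,hz],[180,0,L]); fingers.gripper_to(1.0,40)
    print("hit",robot.line_to([x,y,.022],velocity=.1,f_stop=8)); st("down")
    fingers.gripper_to(0); st("grip"); 
    if not .5<robot.current_finger_gap()<.68: print("BAD GRIP"); return False
    robot.line_to([x,y,hz],velocity=.15); st("lift")
    robot.move_to([xs,ys,hz],[180,0,yaw_end])
    robot.line_to([xs,ys,.024],velocity=.1,f_stop=8); st("set")
    fingers.gripper_to(.85); robot.line_to([xs,ys,.12],velocity=.15)
    return True
E
python3 - <<'E'
from h import *
fetch(.4445,.3045,120,None)
robot.move_to([.40,.0,.30],[180,0,150])
im=shot("top","t6"); blanks(im); s=shot("side","s6")
cv2.imwrite("pics/c6.png",cv2.resize(np.hstack([im[130:290,130:290],s[160:320,110:270]]),None,fx=2.5,fy=2.5,interpolation=cv2.INTER_CUBIC))
E
```

```text
hit False
down pos [0.4452 0.3047 0.0227] F [0.2 0.9 0. ] M [-0.04  0.01  0.03] gap 1.0 t 34.6
grip pos [0.4449 0.3047 0.0228] F [-0.9 -0.4  5.4] M [-0.18  0.35 -0.04] gap 0.58 t 35.0
lift pos [0.4436 0.3044 0.1191] F [-0.4  0.1 -0.7] M [ 0.03  0.04 -0.  ] gap 0.584 t 35.8
set pos [0.4558 0.1502 0.0246] F [ 0.1  0.5 -0.9] M [ 0.   -0.02  0.02] gap 0.583 t 38.0
blank x 0.4528 y 0.1504 length-axis 177.1 deg IoU 0.95 p 0.83
blank x 0.4413 y -0.3058 length-axis 52.1 deg IoU 0.77 p 0.57
blank x 0.6364 y -0.1071 length-axis 95.0 deg IoU 0.53 p 0.46
```

View pics/c6.png

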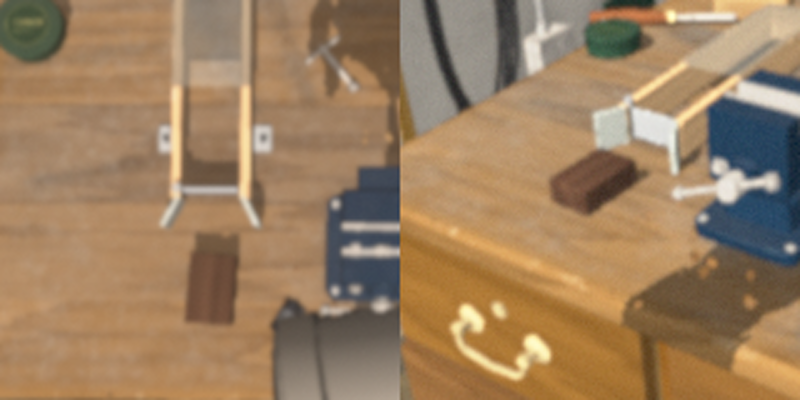

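```bash
cat >> h.py <<'E'
def push(xe,ys=.150,ye=.151,xs=.392):
    fingers.gripper_to(.18); robot.move_to([xs,ys,.12],[180,0,180]); robot.line_to([xs,ys,.023],velocity=.12,f_stop=8); st("behind")
    for x in np.append(np.arange(.43,xe-.01,.04),xe):
        h=robot.line_to([x,ys+(ye-ys)*(x-xs)/(xe-xs),.023],velocity=.06,f_stop=25); st(f"{x:.3f} {h}")
        if h: return False
    robot.pause(.3); robot.line_to([robot.current_tool_pos()[0]-.003,ye,.023],velocity=.05)
    robot.line_to([xe-.003,ye,.15],velocity=.12); st("out"); return True
E
python3 - <<'E'
from h import *
push(.622)
robot.move_to([.40,.0,.30],[180,0,150])
im=shot("top","t7"); s=shot("side","s7"); B=blanks(im)
cv2.imwrite("pics/c7.png",cv2.resize(np.hstack([im[100:260,130:290],s[130:290,150:310]]),None,fx=2.5,fy=2.5,interpolation=cv2.INTER_CUBIC))
E
```

```text
behind pos [0.3928 0.1501 0.0237] F [0.4 0.7 0.8] M [-0.03 -0.07 -0.01] gap 0.184 t 42.7
0.430 False pos [0.4299 0.15   0.0229] F [-0.6 -0.2  0.5] M [0.02 0.07 0.01] gap 0.18 t 43.5
0.470 False pos [0.4698 0.1501 0.0228] F [-2.4  0.5  1. ] M [-0.11  0.35  0.01] gap 0.181 t 44.3
0.510 False pos [0.5109 0.1507 0.0233] F [-0.7 -0.1  0.3] M [ 0.02  0.   -0.02] gap 0.178 t 45.1
0.550 False pos [0.5504 0.1508 0.0231] F [ 0.3 -0.9  0.5] M [ 0.03  0.01 -0.02] gap 0.178 t 45.9
0.590 False pos [0.5903 0.1511 0.023 ] F [-0.1 -0.4  0.5] M [ 0.01 -0.03  0.02] gap 0.178 t 46.7
0.622 False pos [0.6227 0.1501 0.0232] F [ 0.6 -1.4 -0.5] M [-0.19 -0.11  0.  ] gap 0.176 t 47.4
out pos [0.6183 0.1511 0.1489] F [-0.8  0.5 -0.4] M [-0.03  0.03 -0.01] gap 0.183 t 49.2
blank x 0.4415 y -0.3045 length-axis 52.9 deg IoU 0.78 p 0.97
blank x 0.5273 y 0.1588 length-axis 4.1 deg IoU 0.37 p 0.63
blank x 0.6740 y 0.1454 length-axis 1.6 deg IoU 0.55 p 0.62
```

View pics/c7.png

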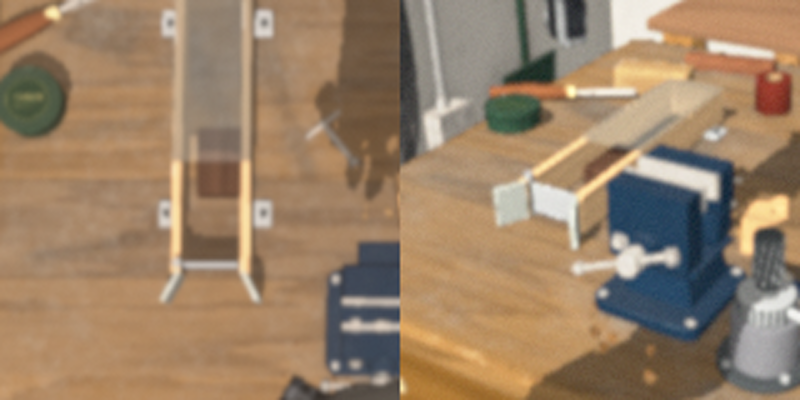

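```bash
python3 - <<'E'
from h import *
ok=fetch(.4375,-.305,62,None,hz=.25)
if ok:
    robot.move_to([.40,-.02,.30],[180,0,150])
    im=shot("top","t8"); s=shot("side","s8"); B=blanks(im)
    cv2.imwrite("pics/c8.png",cv2.resize(np.hstack([im[100:300,130:330],s[130:330,110:310]]),None,fx=2,fy=2,interpolation=cv2.INTER_CUBIC))
E
```

```text
hit False
down pos [ 0.4378 -0.3052  0.0224] F [-0.5  0.   0.2] M [0.01 0.   0.  ] gap 0.996 t 54.9
grip pos [ 0.4377 -0.3052  0.0225] F [ 0.1 -0.4  3. ] M [ 0.12  0.21 -0.01] gap 0.582 t 55.3
lift pos [ 0.4371 -0.3045  0.2491] F [-0.1  0.8 -0.1] M [-0.03  0.02 -0.04] gap 0.58 t 57.0
set pos [0.4553 0.1501 0.0244] F [ 0.5 -0.   0.1] M [ 0.01 -0.04 -0.  ] gap 0.582 t 61.0
blank x 0.6584 y 0.1307 length-axis 87.1 deg IoU 0.54 p 0.78
blank x 0.4613 y 0.1498 length-axis 1.3 deg IoU 0.82 p 0.64
```

View pics/c8.png

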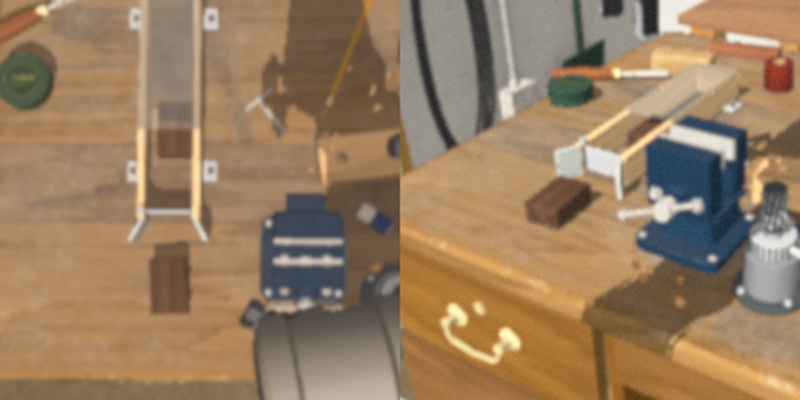

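```bash
python3 - <<'E'
from h import *
push(.626)
robot.move_to([.30,.30,.32],[180,0,150])
im=shot("top","t9"); s=shot("side","s9")
print([(np.round(d["rect"],1).tolist(),round(d["p"],2)) for d in recognise("blank_a","top")])
st()
cv2.imwrite("pics/c9.png",cv2.resize(np.hstack([im[70:300,130:430],s[130:360,110:410]]),None,fx=1.33,fy=1.33,interpolation=cv2.INTER_CUBIC))
E
```

```text
behind pos [0.3928 0.1501 0.0237] F [-0.3 -0.3 -1. ] M [-0.   -0.06 -0.  ] gap 0.182 t 65.8
0.430 False pos [0.4299 0.1499 0.0229] F [ 0.8  0.4 -0.4] M [-0.07  0.03  0.01] gap 0.179 t 66.6
0.470 False pos [0.4701 0.1501 0.0229] F [-1.2 -0.4  0.2] M [-0.06  0.13  0.02] gap 0.182 t 67.4
0.510 False pos [0.5107 0.1507 0.0233] F [ 0.1 -0.  -0.2] M [-0.02 -0.04 -0.01] gap 0.18 t 68.2
0.550 False pos [0.5504 0.1508 0.0231] F [-0.5 -0.2  0.5] M [ 0.02  0.01 -0.01] gap 0.185 t 69.1
0.590 False pos [0.5904 0.151  0.0231] F [-0.1  0.4  0.2] M [0.02 0.03 0.02] gap 0.176 t 69.9
0.626 False pos [0.6262 0.1504 0.023 ] F [ 0.4 -0.7  0.1] M [-0.13  0.19 -0.03] gap 0.178 t 70.6
out pos [0.6223 0.1512 0.1489] F [-0.  -0.3 -0. ] M [-0.02 -0.04 -0.05] gap 0.179 t 72.4
[([218.3, 173.4, 17.8, 15.9], 0.54)]
 pos [0.3006 0.2997 0.32  ] F [ 0.6 -0.2 -0.3] M [-0.   -0.09  0.06] gap 0.177 t 74.0
```

View pics/c9.png

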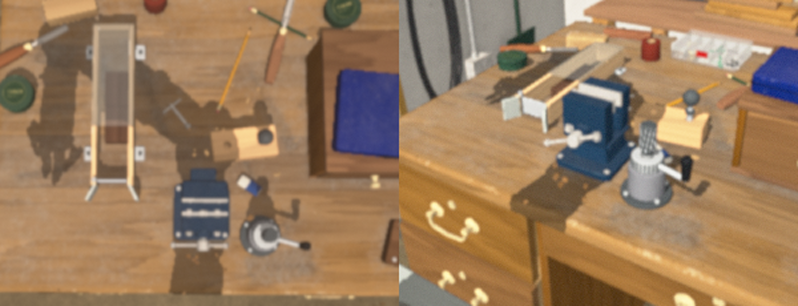

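```bash
python3 - <<'E'
from h import *
print(onz("top",(218.3,181.4),.014)); workorder.close_job(); print(robot.current_time_s())
E
```

```text
[0.62581441 0.14343311 0.014     ]
the job is handed in; nothing more can be done
the job is handed in; nothing more can be done
```

I fitted the drum cutter and tightened the nut. I then pushed both blanks on the worktop through the gate and handed the job in at about 74 s. No verdict is reported, so success is judged only from my own checks.

- **Cutter:** it went into the collet without snagging. I felt the bore floor at the expected height, within about 1 mm, and the pictures show it upright.
- **Nut:** I led the lever clockwise about 101–103° until it stopped firmly at about 33 N. I had no direct reading of the joint angle. The measured turn is only about 1.76–1.81 rad, so a nut angle past 1.75 rad also relies on that stop being the 2.0 rad one. After I released it, the camera showed the lever at −105°, having sprung back about 2–3° from where it was under load.
- **Blanks:** only two were present. The left one was knocked a few centimetres aside early on, so I measured it again before grasping. In the last top view the two lie end to end in the lane.
- **Gate:** it looks shut in both final views. The second blank's tail is 71–82 mm past the gate; the camera gives the lower figure and the fingertip position the higher. Both exceed the 63 mm the flap needs to shut.
- **Bystanders:** the ball cutter, chuck key and eraser look unmoved, and the arm was clear of everything.

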